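Probe the trap hole of a model stage

TASK

Check that the round brass-rimmed hole in the model stage runs clear: take the brass probe rod with the red handle out of its stand and lower it, upright, through the hole until its black band is level with the brass rim, never letting the rod touch the stage. Finish while still holding the rod there, still and in the middle of the hole, and leave everything else where it stands.

Things in the scene. Friction and masses are not known exactly. Their poses are not given: they have to be found in the camera images.
- probe: brass probe rod, about 70 g, upright in either well of the stand, tip 10 mm above the bench: shaft 12 mm in diameter, 95 mm long, above it a red handle, a cylinder 20 mm in diameter and 50 mm high; 145 mm in all. Origin at the centre of the flat lower tip, z up along the rod; handle at z = 95 to 145 mm.
- probe_tip (a point): centre of the probe rod's lower tip
- probe_band (a point): middle of the 4 mm wide black band on the brass shaft, on the rod's axis, 50 mm above the tip
- spare: the other rod in the stand, of the same size and shape but dark steel with a black handle and a white band; origin at its lower tip. To be left in its well.
- rod_stand: fixed dark wooden block, 150 (x) x 56 (y) x 55 (z) mm, with two wells 13.5 mm in diameter and 45 mm deep at x = -45 and +45 mm; a small brass strip lies across the middle. Origin at the centre of its underside.
- stage: fixed model stage, origin at the centre of its underside: deck 140 (x) x 220 (y) x 20 mm, upper face 82 mm above the bench, over a 10 mm base board; open to -x and -y. Vertical round hole at x = -5, y = -50 mm. A wooden stair, 84 x 64 x 48 mm, is fixed on the deck round x = 0, y = 64 mm, its top 131 mm above the bench.
- hole_mouth (a point): centre of the hole at the top face of its brass rim, 85 mm above the bench; z is the bore axis (vertical). Hole 26 mm in diameter; rim ring 42 mm across, 3 mm high; bore and rim together 23 mm long (62 to 85 mm above the bench).
- jar_white: bystander: paint jar with white lid, 49 mm in diameter, 52 mm high; origin at the centre of its underside
- sanding_block: bystander: wooden sanding block, 43 x 71 x 24 mm; origin at the centre of its underside
Things that resemble listed ones, but are neither listed nor needed, are in the scene too. Of the things that look like the probe, the middle-sized one is meant.

How it is judged:
On the way:
1. the probe rod is lifted clear of the stand in the gripper (height (world z) of probe_tip above 0.06 m and contact force between the fingers and probe above 0.5 N), for 0.1 s.
At the end, for the whole second after the job is handed in: The gripper still holds the probe rod at rest in the hole: tip and band within 4.5 mm of the bore axis, tilt under 0.1 rad, band within 8 mm of the rim height, not touching the stage; spare rod upright in its well (moved < 12 mm), jar and sanding block moved < 15 mm (horizontal distance between each of probe_tip, probe_band and hole_mouth below 0.0045 m and z of probe_band in the frame of hole_mouth between -0.008 and 0.008 m and angle between probe's own z axis and vertical below 0.1 rad and linear speed of probe below 0.02 m/s and contact force between the fingers and probe above 0.5 N and contact force between probe and stage below 0.1 N and distance of spare from where it was at the start of the episode below 0.012 m and angle between spare's own z axis and vertical below 0.15 rad and distance of each of jar_white, sanding_block from where it was at the start of the episode below 0.015 m); the arm keeps its last pose, push and grip.
It fails at once if the probe rod touches the stage (bore, rim, deck, base or stair) (contact force between probe and stage above 0.2 N).
It fails at once if the spare rod is taken out or knocked (distance of spare from where it was at the start of the episode above 0.02 m or angle between spare's own z axis and vertical above 0.25 rad).
It fails at once if the jar or the sanding block is displaced (distance of any of jar_white, sanding_block from where it was at the start of the episode above 0.025 m).
It also fails if it takes over 48 s, if anything falls off the work surface, if the arm or the gripper's body presses on something with over 40 N, if the wrist force passes 120 N, or if a joint passes its speed limit or range.

ROBOT

A 6-joint arm with a two-finger parallel gripper is mounted at the origin on a cart in front of the work surface, level with it; the furniture and walls round the work are solid. World frame = base frame: x ahead of the robot, y to its left, z up, the work surface at z = 0. Lengths are in m, angles in rad, forces in N, time in s.
With the tool pointing down it reaches from about 0.35 to 0.875 m from the base axis. Payload 4.2 kg.
Tool frame: the origin (TCP) lies at the very end of the fingers, on their centre line; the grasp point (between the pads) lies 19 mm behind it; z points along the fingers, y is the direction in which the jaws open and shut (so a half turn about z gives the same grasp; the last joint's range is limited). The gripper opens to 85 mm and grips with 20 to 120 N. Pads are 22 mm wide; open, the fingers measure 114 mm over their backs; the gripper's body (76 mm by 85 mm) begins 54 mm behind the grasp point. The pads swing forward as they close: fully open they stand 13 mm farther back than shut.
Start: joints at [1.419, 0.385, 0.008, 0, -1.194, -0.259], TCP at [0.25, 0.573, 0.231] pointing down, gripper open.
Joint ranges: [-3.14, 3.14], [-1.21, 2.06], [-1.07, 1.41], [-3.16, 2.05], [-2.99, -0.16], [-3.1, 3.1]. Speed limits (rad/s): [2.79, 2.79, 3.14, 3.14, 3.14, 3.14].

INTERFACE

Orientations are given as a 3x3 rotation matrix whose columns are the frame's x, y, z axes.
In Python, from bench import ctrl gives the robot as it stands.
- The arm moves only by the shell command python3 -m inch 'ROWS' [OPENING]. ROWS is JSON, a list that holds one entry, the list of rows, each a list of 4 numbers: the shift along the tool's x, y, z in m, then the turn about the tool's z in rad. A call has 1 to 5 rows; each row shifts and turns the commanded pose from where the row before left it, along the tool's axes as they then stand; what a row does not reach is not made up. A row lasts 1/8 s, in which the tool goes at most 62.5 mm and 10.7 degrees, less where a joint would pass 70% of its speed; a pose out of reach is approached as far as the arm can. A call with a gripper value outside its range is refused whole. OPENING is the finger opening in m, from 0 to 0.0854, set as the call begins (- or left out, the last holds). The fingers move at their own pace and stop on an object; the grip force is fixed at half the most. Time passes only in rows, so rows that do not move let the fingers close. It gives the time, the measured TCP pose, the force and the opening at its end, in the units of the state.
- ctrl.read_state(): the state, without advancing time (a new reading comes with each control period).
- ctrl.capture(name): name is "scene" or "side" or "wrist"; returns a dict with "image" (420x560x3 uint8, red, green, blue), "z_map" (420x560 float32, m along the optical axis (not along the pixel's ray), 0 where there is no reading), "fovy" (degrees; the focal length in pixels is half the picture's height over the tangent of half this angle, whatever the lens; pixels are square), "cx", "cy" (the principal point, pixels), "D" ([k1, k2, p1, p2, k3] as OpenCV has them; the pictures are not rectified), "rvec" (rotation vector, rad) and "tvec" (3), from world to camera coordinates, as OpenCV has them; the wrist camera has in their place "tool_from_camera" (4x4, takes a point from camera to tool coordinates, whose origin is the TCP and whose axes are the flange's). Camera axes: x right, y down, z forward; pixel columns grow to the right and rows downward; lengths in m; the calibration is good to about 2 mm. A picture is of the moment at which its call begins: read the wrist's pose just before it.
- ctrl.hand_in(): hands the job in, once; it reports no verdict.
Trained networks look in the newest picture that a camera, given by its name, has taken for a name from the list of things; names that differ only in an ending like _2 or _b are one class to them, and where a whole thing is asked for, a point or a joint stands for the part that bears it (a point fixed in the world has none). Each returns a list of dicts, best first, with "p" (0 to 1); they miss things now and then, are a little off and sometimes report something else, mostly with a low value. They report only what shows in the picture. A call takes as long as a camera call. They do not tell look-alikes from the thing itself.
- ctrl.cut_out(camera, label): "mask" (420x560 bool, what is visible of it) and "at" ([row, column] as shares, 0 to 1, of the picture: columns of its width, rows of its height, amid what is visible of it).
- ctrl.tip_of(camera, label): "at" ([row, column] as shares, 0 to 1, of the picture: columns of its width, rows of its height: a listed point, or the origin of a listed thing).
The state is a dict: "time": time; "joint_positions": joint angles; "joint_velocities": joint speeds; "effort": joint torques, N m; "ee_pos": TCP position; "tcp_rot": TCP orientation; "ft_force": force on the tool from outside, world axes, zero at the start; "moment": the same for the moment, N m; "finger_gap": finger opening in m.
Only numpy, scipy, OpenCV 4.12 (cv2) and the standard library are available. Lean on these libraries where they do the work, as an engineer would, in place of code of your own. Each camera call takes 0.05 s, during which the arm holds its last target.

## Working session

There is one attempt and no reset: what is moved stays moved. The work goes in short steps, Python scripts to look and compute and a shell command to move; the robot and the scene stay as the last step left them, time stands still between calls to the robot, and variables do not carry over. Pictures are saved under pics/ and viewed, and the job is handed in when it is done.

```bash
ls; mkdir -p pics; cat > h.py <<'E'
import numpy as np, cv2
from bench import ctrl
def K(c):
    h,w=c["image"].shape[:2]; f=h/2/np.tan(np.radians(c["fovy"])/2)
    return np.array([[f,0,c["cx"]],[0,f,c["cy"]],[0,0,1]])
def pose(c,st=None):
    # returns R,t camera->world
    if "rvec" in c:
        R=cv2.Rodrigues(np.array(c["rvec"],float))[0]; t=np.array(c["tvec"],float).ravel()
        return R.T,-R.T@t
    T=np.array(c["tool_from_camera"]); Rt=np.array(st["tcp_rot"]).reshape(3,3)
    return Rt@T[:3,:3], Rt@T[:3,3]+np.array(st["ee_pos"])
def ray(c,px,st=None):
    px=np.array(px,float).reshape(-1,1,2)
    n=cv2.undistortPoints(px,K(c),np.array(c["D"],float)).reshape(-1,2)
    R,t=pose(c,st); d=np.c_[n,np.ones(len(n))]@R.T
    return t,d   # point = t + z*d, z depth
def atz(c,px,z,st=None):
    t,d=ray(c,px,st); return t+d*((z-t[2])/d[:,2])[:,None]
def cloud(c,st=None):
    h,w=c["z_map"].shape; u,v=np.meshgrid(np.arange(w),np.arange(h))
    t,d=ray(c,np.c_[u.ravel(),v.ravel()],st)
    P=t+d*c["z_map"].ravel()[:,None]; P[c["z_map"].ravel()==0]=np.nan
    return P.reshape(h,w,3)
def proj(c,P,st=None):
    R,t=pose(c,st); Rw=R.T; 
    return cv2.projectPoints(np.array(P,float).reshape(-1,1,3),cv2.Rodrigues(Rw)[0],-Rw@t,K(c),np.array(c["D"],float))[0].reshape(-1,2)
def save(n,im,scale=1.4):
    cv2.imwrite(n,cv2.resize(im[:,:,::-1],None,fx=scale,fy=scale,interpolation=cv2.INTER_CUBIC))
def shot(n):
    st=ctrl.read_state(); return ctrl.capture(n),st
E
python3 - <<'E'
from h import *
for n in ["scene","side","wrist"]:
    c,st=shot(n); save(f"pics/{n}0.png",c["image"])
    print(n,{k:v for k,v in c.items() if k not in("image","z_map")})
    for l in ["probe","probe_tip","probe_band","spare","rod_stand","stage","hole_mouth","jar_white","sanding_block"]:
        for fn in ("cut_out","tip_of"):
            try: r=getattr(ctrl,fn)(n,l)
            except Exception as e: print(l,fn,e); continue
            print(l,fn,[(round(x["p"],2),round(x["at"][1]*560,1),round(x["at"][0]*420,1)) for x in r])
print(st)
E
```

```text
pics
scene {'fovy': 44.3215414555539, 'cx': 275.3323901203055, 'cy': 216.7646005558778, 'D': array([-0.16216296,  0.        ,  0.        ,  0.        ,  0.        ]), 'rvec': array([ 0.95009584, -2.11104031,  1.33787339]), 'tvec': array([0.2968013 , 0.224277  , 0.52868578])}
probe cut_out [(0.71, 352.9, 171.4), (0.58, 290.8, 181.3), (0.54, 334.1, 156.4)]
probe tip_of [(0.62, 350.9, 237.6), (0.53, 288.0, 215.5)]
probe_tip cut_out [(0.68, 347.5, 173.7), (0.65, 334.9, 153.7), (0.5, 293.5, 180.0), (0.33, 196.8, 289.1)]
probe_tip tip_of [(0.71, 295.8, 212.7)]
probe_band cut_out [(0.69, 290.2, 181.3), (0.61, 333.2, 155.5), (0.58, 351.4, 174.1)]
probe_band tip_of [(0.94, 350.3, 205.3), (0.85, 333.4, 179.7), (0.82, 291.3, 200.8), (0.24, 241.6, 218.4)]
spare cut_out []
spare tip_of []
rod_stand cut_out [(0.81, 357.6, 202.5)]
rod_stand tip_of [(0.94, 349.8, 213.8)]
stage cut_out []
stage tip_of [(0.74, 208.5, 311.8)]
hole_mouth cut_out [(0.71, 194.8, 284.7)]
hole_mouth tip_of [(0.67, 225.2, 243.4)]
jar_white cut_out [(0.59, 325.1, 266.7), (0.31, 193.4, 283.5)]
jar_white tip_of [(0.93, 327.8, 2
[... 2218 characters left out ...]
  1.66732318e-05,
       -1.19400756e+00, -2.58617465e-01]), 'joint_velocities': array([-0.00185166,  0.00218611,  0.00211152,  0.00117389,  0.00042082,
       -0.00238421]), 'effort': array([ 1.03520520e-03, -3.92078662e+01,  1.88615441e+01,  4.19083133e+00,
       -3.73814819e-04,  7.15981940e-06]), 'ee_pos': array([0.24957212, 0.57296971, 0.23131217]), 'tcp_rot': array([[ 9.16788699e-01, -3.99372610e-01,  1.13488440e-05],
       [-3.99372609e-01, -9.16788699e-01, -2.82654889e-05],
       [ 2.16929540e-05,  2.13810634e-05, -1.00000000e+00]]), 'ft_force': array([-0.5381744 , -0.0457475 ,  0.39153102]), 'moment': array([0.00114584, 0.01902326, 0.00310457]), 'finger_gap': 0.08545973504079221}
```

View pics/scene0.png

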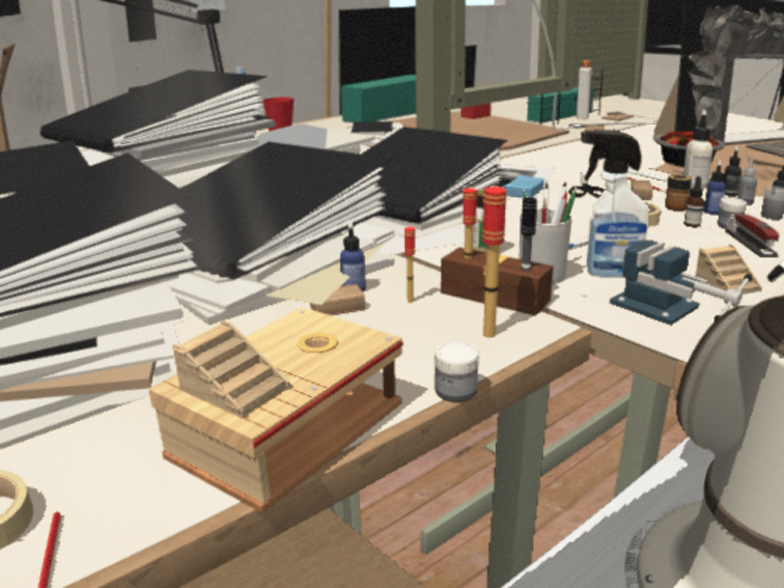

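View pics/side0.png

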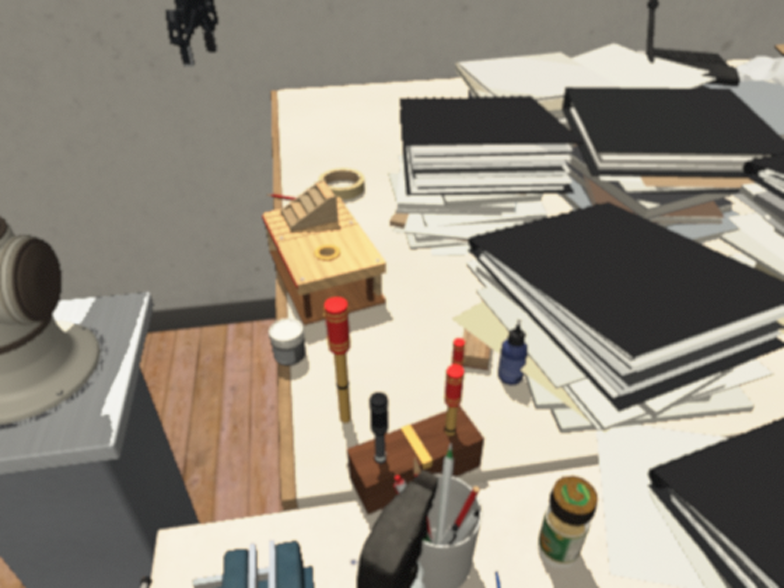

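View pics/wrist0.png

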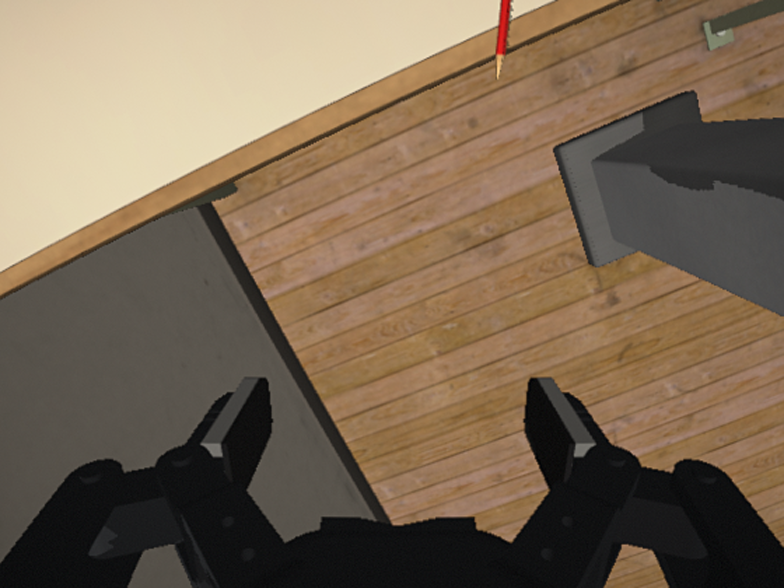

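Scene view (560-px coordinates): the look-alikes are a short red-handled rod on the bench (293,180), a large red-handled rod on the bench (351,172), the red-handled rod in the stand (335,155) and the black-handled spare (377,160). The middle-sized one is the rod in the stand, so that is my choice. Next: a close crop and measurements.

```bash
python3 - <<'E'
from h import *
a,st=shot("scene"); b,_=shot("side")
A=a["image"][110:250,270:410]; B=b["image"][200:370,230:400]
im=np.hstack([cv2.resize(A,(400,400),interpolation=2),cv2.resize(B,(400,400),interpolation=2)])
save("pics/crop1.png",im,1)
for c,n in((a,"scene"),(b,"side")):
    P=cloud(c); hsv=cv2.cvtColor(c["image"],cv2.COLOR_RGB2HSV)
    red=((hsv[...,0]<8)|(hsv[...,0]>172))&(hsv[...,1]>170)&(hsv[...,2]>90)
    k,lab,s,ce=cv2.connectedComponentsWithStats(red.astype(np.uint8))
    for i in range(1,k):
        if s[i,4]>25:
            Q=P[lab==i]; Q=Q[~np.isnan(Q[:,0])]
            if len(Q) and np.median(Q[:,0])<1.3: print(n,ce[i].round(),s[i,4],np.median(Q,0).round(3),"z",np.percentile(Q[:,2],[2,98]).round(3))
    # black handle of spare and deck points
    for l in ["rod_stand","stage","hole_mouth","jar_white","sanding_block","spare"]:
        r=ctrl.tip_of(n,l)
        for x in r[:2]:
            v,u=int(x["at"][0]*420),int(x["at"][1]*560); print(n,l,round(x["p"],2),(u,v),P[v,u].round(3))
    r=ctrl.tip_of(n,"hole_mouth")
    if r: print("hole@.085",atz(c,[r[0]["at"][1]*560,r[0]["at"][0]*420],.085))
    # deck cluster
    m=(np.abs(P[...,2]-.082)<.004)&(P[...,0]<.8)
    k,lab,s,ce=cv2.connectedComponentsWithStats(m.astype(np.uint8))
    i=1+np.argmax(s[1:,4]); Q=P[lab==i]; r=cv2.minAreaRect(Q[:,:2].astype(np.float32)*1000); print("deck",s[i],r)
    m=(np.abs(P[...,2]-.055)<.004)&(P[...,0]<1.0)
    k,lab,s,ce=cv2.connectedComponentsWithStats(m.astype(np.uint8))
    for i in range(1,k):
        if s[i,4]>80: Q=P[lab==i]; print("z55",ce[i].round(),s[i,4],cv2.minAreaRect(Q[:,:2].astype(np.float32)*1000))
E
```

```text
scene [487.  95.] 41 [ 0.757 -1.248  0.073] z [0.065 0.076]
scene [335. 137.] 31 [ 0.556 -0.246  0.154] z [0.15  0.155]
scene [353. 137.] 82 [ 0.439 -0.162  0.195] z [0.191 0.196]
scene [335. 147.] 118 [ 0.555 -0.245  0.133] z [0.104 0.147]
scene [352. 142.] 28 [ 0.436 -0.158  0.185] z [0.184 0.187]
scene [352. 155.] 280 [ 0.435 -0.157  0.163] z [0.147 0.18 ]
scene [292. 175.] 69 [ 0.586 -0.159  0.09 ] z [0.073 0.103]
scene [351. 172.] 43 [ 0.436 -0.158  0.132] z [0.028 0.135]
scene [258. 264.] 167 [0.379 0.095 0.078] z [0.075 0.08 ]
scene [201. 303.] 145 [0.353 0.206 0.078] z [0.075 0.08 ]
scene [ 35. 394.] 210 [0.411 0.411 0.007] z [0.004 0.009]
scene rod_stand 0.75 (348, 214) [ 0.444 -0.162  0.052]
scene stage 0.89 (208, 308) [0.358 0.192 0.062]
scene hole_mouth 0.57 (227, 241) [0.458 0.089 0.082]
scene jar_white 0.8 (324, 281) [ 0.361 -0.019  0.011]
scene sanding_block 0.82 (243, 220) [ 0.623 -0.064  0.01 ]
hole@.085 [[0.45157717 0.09216149 0.085     ]]
deck [ 106  219  182   98 6021] ((439.23388671875, 147.51234436035156), (145.8010711669922, 223.3516082763672), 13.5303773880004
[... 2925 characters left out ...]
5, -263.5842590332031), (150.93113708496094, 58.984130859375), 16.00626564025879)
z55 [512. 318.] 315 ((863.7575073242188, -323.1125183105469), (198.48362731933594, 13.312438011169434), 11.935589790344238)
z55 [524. 395.] 197 ((794.0479736328125, -430.6618347167969), (7.100080966949463, 102.62784576416016), 12.629135131835938)
z55 [401. 384.] 104 ((640.6259155273438, -395.2980041503906), (19.884069442749023, 44.238487243652344), 46.885990142822266)
z55 [317. 404.] 95 ((520.7652587890625, -407.75286865234375), (53.554927825927734, 11.799784660339355), 1.7342666387557983)
z55 [147. 414.] 105 ((291.8092041015625, -384.28875732421875), (27.812551498413086, 7.071956634521484), 0.7774884104728699)
```

View pics/crop1.png

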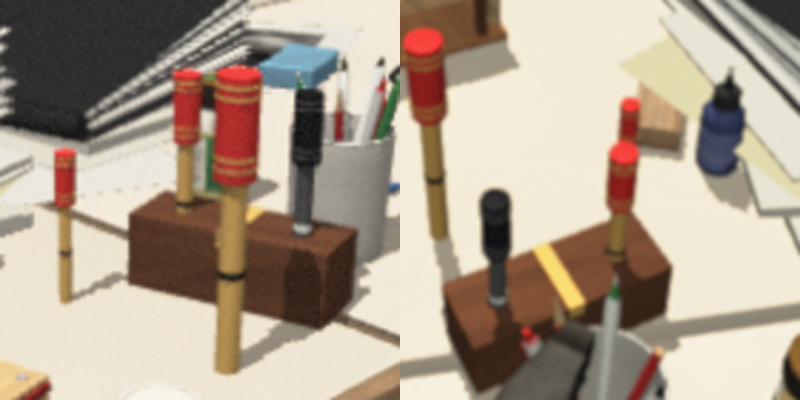

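The crop confirms it: the rod in the stand's left well, with the small and large look-alikes standing free on the bench. Next I check heights around the path before moving.

```bash
python3 - <<'E'
from h import *
H={}
for n in("scene","side"):
    c,_=shot(n); P=cloud(c).reshape(-1,3); P=P[~np.isnan(P[:,0])]
    for p in P:
        i,j=int(np.floor(p[0]/.05)),int(np.floor(p[1]/.05))
        if 4<=i<=16 and -9<=j<=13: H[i,j]=max(H.get((i,j),0),p[2])
print("y\\x  ",[round(i*.05,2) for i in range(4,17)])
for j in range(13,-10,-1): print(f"{j*.05:6.2f}",[int(1000*H.get((i,j),-.001)) for i in range(4,17)])
print(ctrl.read_state()["time"])
E
```

```text
y\x   [0.2, 0.25, 0.3, 0.35, 0.4, 0.45, 0.5, 0.55, 0.6, 0.65, 0.7, 0.75, 0.8]
  0.65 [0, 0, -1, 2, 3, 2, 2, 3, 3, 2, -1, -1, 146]
  0.60 [0, 339, -1, 3, 2, 3, 3, 3, 3, 1, -1, -1, 144]
  0.55 [316, 353, -1, 1, 3, 3, 3, 2, 2, 0, -1, -1, 143]
  0.50 [358, 356, -1, 3, 4, 2, 1, 2, 164, 166, -1, -1, -1]
  0.45 [330, 0, -1, 2, 2, 27, 26, 2, 173, 172, 172, 170, 169]
  0.40 [0, 0, 2, 8, 9, 27, 27, 2, 182, 181, 180, 179, 179]
  0.35 [0, 0, -1, 2, 8, 24, 26, 13, 191, 190, 188, 187, 186]
  0.30 [0, 0, -1, 2, 2, 2, 2, 108, 200, 199, 198, 196, 195]
  0.25 [0, 0, -1, 82, 83, 128, 3, 208, 208, 208, 206, 206, 204]
  0.20 [-1, -1, 83, 103, 130, 131, 1, 217, 217, 216, 214, 214, 212]
  0.15 [-1, -1, -1, 96, 125, 131, 83, 225, 225, 224, 223, 223, 221]
  0.10 [-1, -1, -1, 84, 86, 86, 83, 144, 226, 226, 226, 226, 226]
  0.05 [-1, -1, -1, 84, 86, 86, 84, 2, 4, 108, 109, 112, 113]
  0.00 [-1, -1, -1, 83, 84, 84, 81, 3, 3, 115, 118, 120, 123]
 -0.05 [-1, -1, 48, 54, 48, 3, 2, 2, 31, 123, 127, 129, 130]
 -0.10 [-1, -1, -1, 53, 2, 3, 3, 3, 32, 126, 134, 137, 138]
 -0.15 [-1, -1, -1, 2, 2, 2, 3, 3, 26, 110, 142, 145, 147]
 -0.20 [-1, -1, -1, 2, 197, 196, 3, 113, 3, 56, 151, 153, 156]
 -0.25 [-1, -1, -1, 2, 3, 57, 125, 156, 3, 30, 159, 162, 164]
 -0.30 [3, 2, 2, 2, 57, 156, 116, 156, 3, 3, 162, 164, 164]
 -0.35 [3, 3, 3, 3, 45, 139, 144, 2, 3, 3, 4, 63, 64]
 -0.40 [58, 56, 88, 87, 3, 146, 130, 117, 107, 107, 4, 72, 75]
 -0.45 [74, 58, 89, 87, 221, 227, 221, 89, 106, 107, 4, 83, 85]
3.75
```

```bash
python3 -m inch '[[[0.03,0.03,-0.02,0],[0.04,0.038,-0.02,0],[0.04,0.038,-0.02,0],[0.04,0.038,-0.01,0],[0.04,0.038,0,0]]]'
python3 -m inch '[[[0.04,0.038,0,0],[0.04,0.038,0,0],[0.04,0.038,0,0],[0.04,0.038,0,0],[0.02,0.02,0,0]]]'
python3 -m inch '[[[0,0,0,-0.18],[0,0,0,-0.18],[0,0,0,-0.18],[0,0,0,-0.15],[0,0,0,0]]]'
```

```text
time: 4.38
ee_pos: [0.3518, 0.329, 0.3027]
tcp_rot: [[0.917, -0.399, 0.002], [-0.399, -0.917, 0.003], [0.001, -0.003, -1.0]]
ft_force: [-0.5, 0.6, 0.8]
finger_gap: 0.0852
time: 5.0
ee_pos: [0.4478, 0.0984, 0.3016]
tcp_rot: [[0.916, -0.401, 0.001], [-0.401, -0.916, 0.0], [0.0, -0.0, -1.0]]
ft_force: [-0.1, 0.6, -0.2]
finger_gap: 0.0856
time: 5.62
ee_pos: [0.4474, 0.1006, 0.3014]
tcp_rot: [[0.962, 0.274, 0.0], [0.274, -0.962, 0.0], [0.0, -0.0, -1.0]]
ft_force: [0.7, -0.5, -0.6]
finger_gap: 0.085
```

```bash
python3 - <<'E'
from h import *
c,st=shot("wrist"); save("pics/wrist1.png",c["image"])
print(st["ee_pos"],st["time"])
P=cloud(c,st)
for r in ctrl.tip_of("wrist","hole_mouth"):
    p=[r["at"][1]*560,r["at"][0]*420]; print(r["p"],p,atz(c,p,.085,st), P[int(p[1]),int(p[0])])
print("guess px",proj(c,[.4466,.0977,.085],st))
m=P[...,2]; 
# top rim surface points
q=(np.abs(m-.085)<.0015)&(np.hypot(P[...,0]-.45,P[...,1]-.097)<.03)
print(q.sum(),P[q].mean(0), np.percentile(m[np.hypot(P[...,0]-.45,P[...,1]-.097)<.04],[5,50,95]))
np.save("w1.npy",P)
E
```

```text
[0.44735457 0.10063623 0.30143516] 5.625
0.74 [283.976, 178.584] [[0.44668185 0.10128231 0.085     ]] [0.43062208 0.09813843 0.00931947]
guess px [[286.95643787 179.48557926]]
434 [0.44748307 0.09977454 0.08427321] [0.0804477  0.38101221 0.39354754]
```

View pics/wrist1.png

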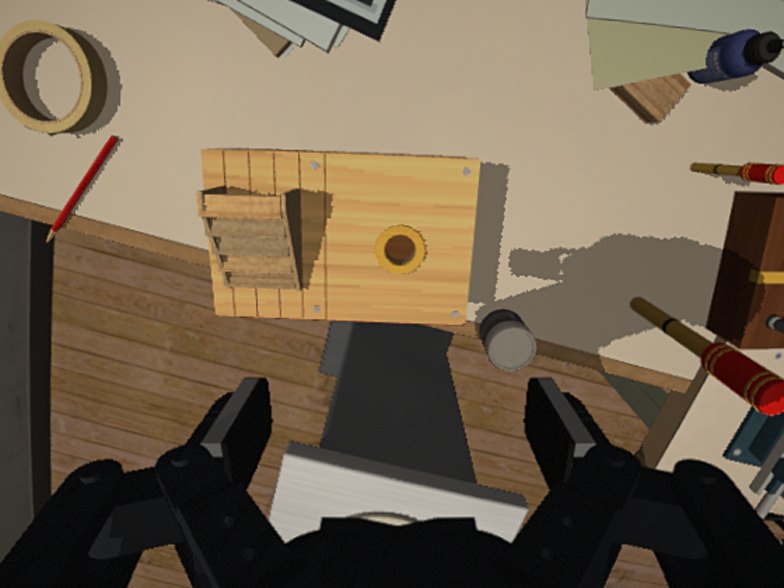

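The wrist view shows the hole's rim at (400,249) in the 784-px picture, about (286,178) in 560-px coordinates, with the stair to the left and the jar at lower right. Next I refine the rim centre.

```bash
python3 - <<'E'
from h import *
c,st=shot("wrist"); im=c["image"]
hsv=cv2.cvtColor(im,cv2.COLOR_RGB2HSV)
x0,y0=256,148; cr=im[y0:y0+60,x0:x0+60]
for v in (20,30,40): pass
print(hsv[178,262:312].tolist())
best=cv2.resize(cr,(600,600),interpolation=cv2.INTER_CUBIC)
for cen in ([.4466,.0977],[.4475,.0998],[.447,.099]):
    for r,col in((.013,(0,255,0)),(.021,(0,0,255))):
        if cen!=[.447,.099]: continue
        a=np.linspace(0,2*np.pi,60); q=proj(c,np.c_[cen[0]+r*np.cos(a),cen[1]+r*np.sin(a),0*a+.085],st)
        for p in q: cv2.circle(best,tuple(int(t) for t in ((p-[x0,y0])+.5)*10),2,col,-1)
save("pics/hole1.png",best,1)
E
```

```text
[[17, 139, 196], [17, 140, 195], [17, 141, 196], [17, 139, 196], [17, 137, 197], [18, 150, 196], [19, 174, 198], [19, 185, 198], [19, 182, 198], [19, 184, 198], [19, 185, 199], [19, 183, 196], [19, 178, 142], [16, 165, 74], [13, 169, 80], [14, 169, 89], [14, 173, 90], [14, 178, 89], [14, 174, 88], [14, 176, 90], [13, 178, 90], [14, 179, 91], [13, 174, 91], [13, 177, 92], [14, 176, 90], [13, 177, 91], [14, 181, 90], [13, 177, 92], [13, 175, 92], [13, 175, 92], [13, 169, 92], [13, 177, 92], [13, 173, 90], [15, 155, 94], [18, 156, 111], [20, 180, 174], [20, 183, 202], [20, 182, 200], [20, 183, 199], [20, 184, 201], [20, 186, 200], [19, 176, 159], [18, 141, 170], [17, 136, 200], [17, 136, 202], [17, 138, 201], [17, 137, 199], [17, 138, 200], [17, 137, 199], [17, 137, 199]]
```

View pics/hole1.png

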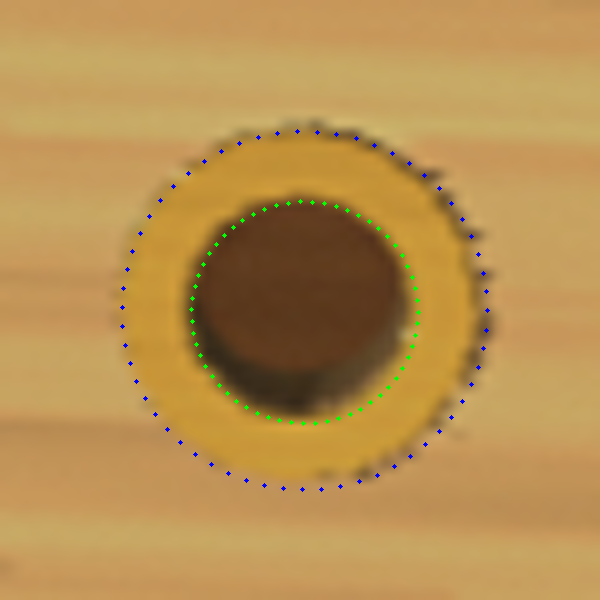

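```bash
python3 -m inch '[[[0.002,0.04,0,0],[0.002,0.06,0,0],[0.002,0.06,0,0],[0.002,0.06,0,0],[0.002,0.06,0,0]]]'
python3 -m inch '[[[0.002,0.055,0,0],[0.001,0.035,0,0],[0,0,0,0],[0,0,0,0]]]'
python3 - <<'E'
from h import *
c,st=shot("wrist"); save("pics/wrist2.png",c["image"])
print(st["ee_pos"],st["time"])
P=cloud(c,st)
hsv=cv2.cvtColor(c["image"],cv2.COLOR_RGB2HSV)
red=((hsv[...,0]<8)|(hsv[...,0]>172))&(hsv[...,1]>170)&(hsv[...,2]>60)
q=red&(np.abs(P[...,2]-.155)<.004)
Q=P[q]; print(len(Q),cv2.minEnclosingCircle(Q[:,:2].astype(np.float32)*1000),Q.mean(0))
q=np.abs(P[...,2]-.055)<.004
k,lab,s,ce=cv2.connectedComponentsWithStats(q.astype(np.uint8))
for i in range(1,k):
    if s[i,4]>800: print(ce[i],s[i,4],cv2.minAreaRect(P[lab==i][:,:2].astype(np.float32)*1000))
for l in("probe_tip","probe_band","rod_stand"):
    print(l,[(round(r["p"],2),r["at"][1]*560,r["at"][0]*420) for r in ctrl.tip_of("wrist",l)])
E
```

```text
time: 6.4
ee_pos: [0.5347, -0.1676, 0.3014]
tcp_rot: [[0.962, 0.274, 0.0], [0.274, -0.962, -0.0], [0.0, 0.0, -1.0]]
ft_force: [1.4, 0.5, -0.3]
finger_gap: 0.0851
time: 6.9
ee_pos: [0.5617, -0.251, 0.3011]
tcp_rot: [[0.961, 0.275, -0.001], [0.275, -0.961, 0.0], [-0.0, -0.0, -1.0]]
ft_force: [0.8, 0.2, 0.5]
finger_gap: 0.0854
[ 0.56167393 -0.25104959  0.30108411] 6.9
361 ((508.1738586425781, -204.294677734375), 78.97261810302734) [ 0.54778399 -0.23804392  0.15394693]
[283.12970711 201.77996554] 4063 ((518.0797119140625, -261.2184753417969), (149.66990661621094, 56.592533111572266), 15.927821159362793)
probe_tip [(0.67, 206.304, 224.91), (0.66, 227.584, 124.614)]
probe_band [(0.93, 196.224, 241.71), (0.56, 284.872, 173.88), (0.53, 219.016, 130.41)]
rod_stand [(0.84, 287.616, 194.58599999999998)]
```

View pics/wrist2.png

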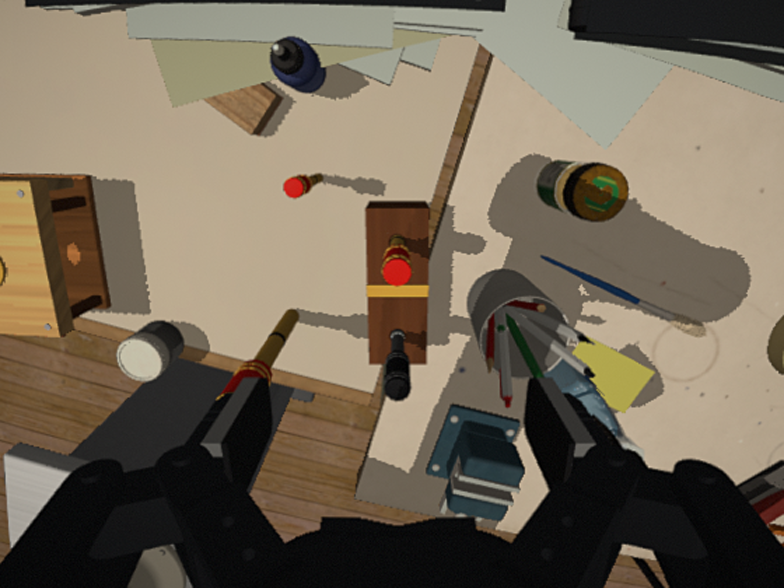

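The wrist view shows the probe's red top disc at (397,272), the spare at (397,385), the stand's brass strip at (397,291), and the pen cup to the right at (520,310). Next I locate the top disc precisely.

```bash
python3 - <<'E'
from h import *
c,st=shot("wrist"); 
P=cloud(c,st)
hsv=cv2.cvtColor(c["image"],cv2.COLOR_RGB2HSV)
x0,y0=250,150; cr=cv2.resize(c["image"][y0:y0+70,x0:x0+70],(560,560),interpolation=2)
for xy,col in(((.5617,-.2512),(0,255,0)),((.5610,-.2495),(0,0,255))):
    a=np.linspace(0,6.28,50); q=proj(c,np.c_[xy[0]+.01*np.cos(a),xy[1]+.01*np.sin(a),0*a+.155],st)
    for p in q: cv2.circle(cr,tuple(int(t) for t in (p-[x0,y0]+.5)*8),1,col,-1)
save("pics/top1.png",cr,1)
red=(hsv[...,1]>170)&(hsv[...,2]>190)&((hsv[...,0]<8)|(hsv[...,0]>172)); red[:, :260]=0; red[:170]=0;red[215:]=0;red[:,310:]=0
v,u=np.nonzero(red); print(u.mean(),v.mean(),len(u),u.min(),u.max(),v.min(),v.max(),atz(c,[(u.min()+u.max())/2,(v.min()+v.max())/2],.155,st), np.nanmedian(P[red],0))
# near obstacles in tool frame
d=P-st["ee_pos"]; R=st["tcp_rot"]; L=d@R
m=(np.abs(L[...,0])<.02)&(P[...,2]>.08)&(L[...,1]>.015)&(L[...,1]<.12)&(P[...,2]<.25)
print(L[m][:,1].min() if m.any() else None, P[m][:8])
E
```

```text
283.67432950191574 194.5823754789272 261 275 292 186 203 [[ 0.56156019 -0.24917055  0.155     ]] [ 0.56122221 -0.24941628  0.15408701]
None []
```

View pics/top1.png

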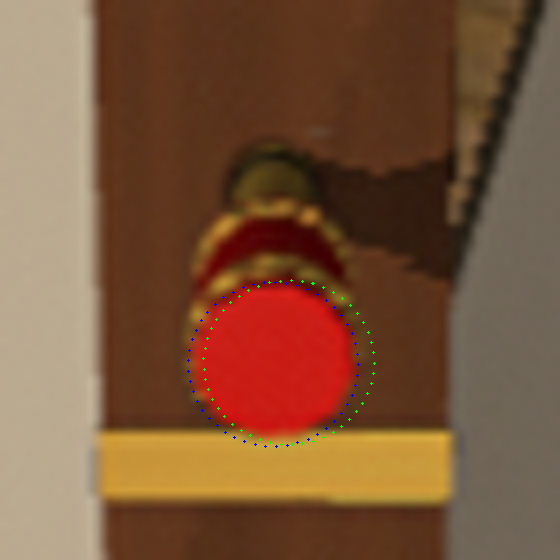

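```bash
python3 -m inch '[[[0,-0.0017,0.02,0],[0,0,0.04,0],[0,0,0.04,0],[0,0,0.02,0],[0,0,0,0]]]' 0.05
python3 - <<'E'
from h import *
c,st=shot("wrist"); save("pics/wrist3.png",c["image"]); print(st["ee_pos"],st["finger_gap"])
E
```

```text
time: 7.78
ee_pos: [0.5605, -0.249, 0.1798]
tcp_rot: [[0.961, 0.276, -0.004], [0.276, -0.961, 0.001], [-0.003, -0.002, -1.0]]
ft_force: [0.2, -0.4, 1.0]
finger_gap: 0.05
[ 0.5604719  -0.24898236  0.17984334] 0.050020978221923265
```

View pics/wrist3.png

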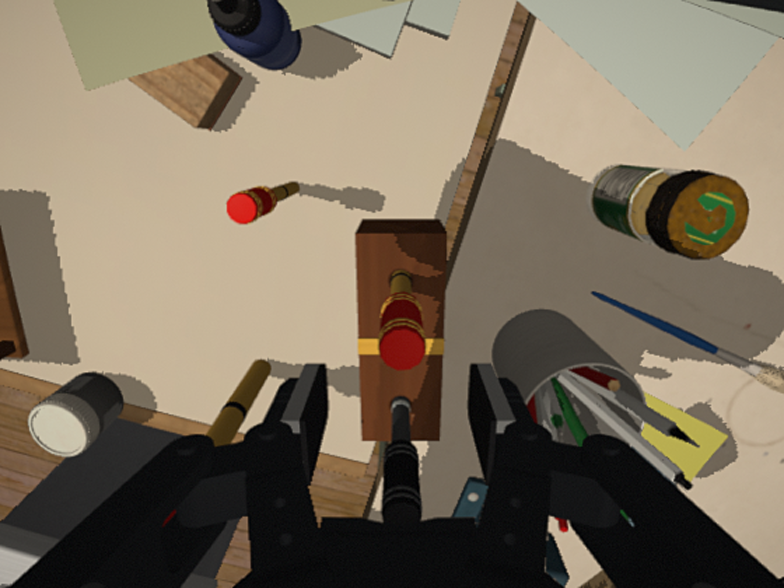

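The rod's top (402,348) lies midway between the fingers (about 398) and both sides are clear, so I descend and grip.

```bash
python3 -m inch '[[[0.0008,0,0.02,0],[0,0,0.025,0],[0,0,0.018,0],[0,0,0.005,0],[0,0,0,0]]]'
python3 -m inch '[[[0,0,0,0],[0,0,0,0],[0,0,0,0],[0,0,0,0],[0,0,0,0]]]' 0
```

```text
time: 8.45
ee_pos: [0.563, -0.2497, 0.1145]
tcp_rot: [[0.961, 0.276, 0.002], [0.276, -0.961, -0.001], [0.002, 0.001, -1.0]]
ft_force: [-0.4, 0.1, 0.3]
finger_gap: 0.0499
time: 9.07
ee_pos: [0.5629, -0.2498, 0.1145]
tcp_rot: [[0.961, 0.276, 0.002], [0.276, -0.961, -0.001], [0.002, 0.001, -1.0]]
ft_force: [0.1, 0.5, 5.5]
finger_gap: 0.0186
```

```bash
python3 -m inch '[[[0,0,-0.01,0],[0,0,-0.02,0],[0,0,-0.025,0],[0,0,-0.03,0],[0,0,-0.03,0]]]'
python3 -m inch '[[[0,0,-0.02,0],[0,0,0,0],[0,0,0,0]]]'
python3 - <<'E'
from h import *
for n in("wrist","scene","side"):
    c,st=shot(n); save(f"pics/lift_{n}.png",c["image"])
E
```

```text
time: 9.7
ee_pos: [0.5614, -0.2492, 0.2287]
tcp_rot: [[0.961, 0.275, -0.002], [0.275, -0.961, 0.001], [-0.002, -0.001, -1.0]]
ft_force: [0.3, -0.5, -0.8]
finger_gap: 0.0183
time: 10.07
ee_pos: [0.5613, -0.2491, 0.2469]
tcp_rot: [[0.961, 0.275, -0.003], [0.275, -0.961, 0.001], [-0.002, -0.002, -1.0]]
ft_force: [-0.5, 0.2, -1.1]
finger_gap: 0.0186
```

View pics/lift_wrist.png

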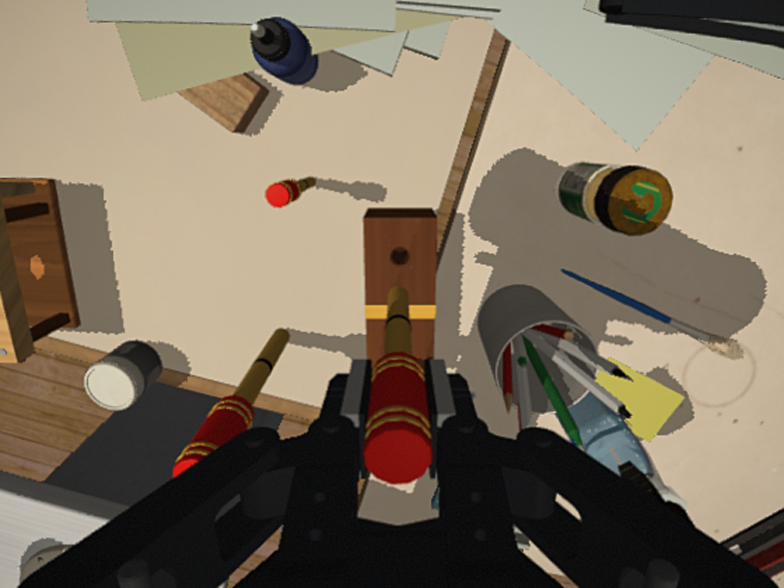

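View pics/lift_scene.png

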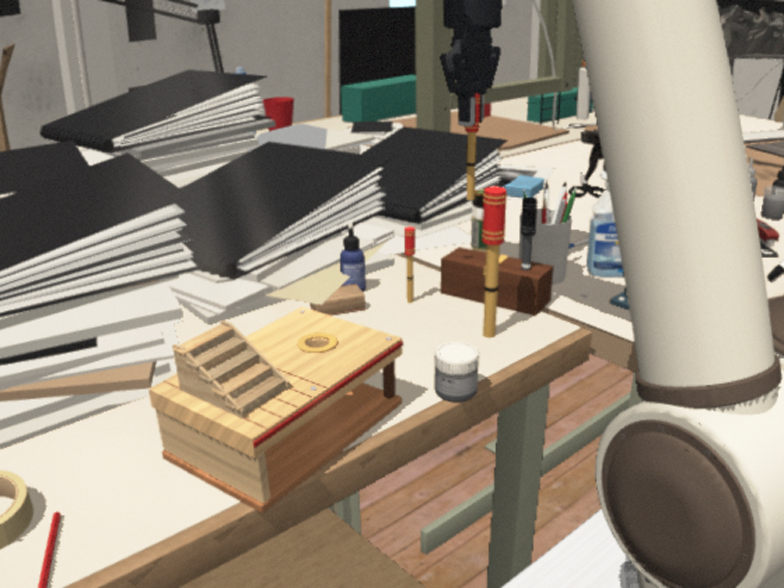

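View pics/lift_side.png

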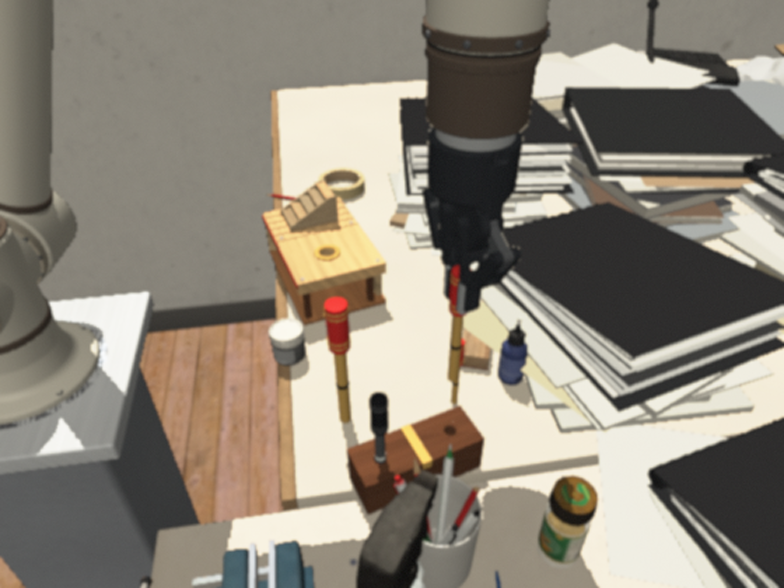

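The rod is held, its well is empty and the spare has not moved. Now I carry it over the hole with the tip at about 0.14 m.

```bash
python3 -m inch '[[[-0.001,-0.02,0,0],[-0.002,-0.04,0,0],[-0.002,-0.05,0,0],[-0.002,-0.05,0,0],[-0.002,-0.05,0,0]]]'
python3 -m inch '[[[-0.001,-0.05,0,0],[-0.001,-0.05,0,0],[-0.001,-0.035,0,0],[-0.001,-0.018,0,0],[0,-0.003,0,0]]]'
python3 -m inch '[[[0,0,0,0],[0,0,0,0]]]'
python3 - <<'E'
from h import *
for n in("wrist","scene","side"):
    c,st=shot(n); save(f"pics/over_{n}.png",c["image"])
    for l in("probe_tip","probe_band","hole_mouth"):
        print(n,l,[(round(r["p"],2),round(r["at"][1]*560,1),round(r["at"][0]*420,1)) for r in ctrl.tip_of(n,l)])
print(st["ee_pos"],st["tcp_rot"])
E
```

```text
time: 10.85
ee_pos: [0.4942, -0.0482, 0.2481]
tcp_rot: [[0.961, 0.276, -0.0], [0.276, -0.961, 0.0], [-0.0, -0.0, -1.0]]
ft_force: [0.8, -0.0, -1.4]
finger_gap: 0.0186
time: 11.48
ee_pos: [0.4477, 0.0998, 0.2483]
tcp_rot: [[0.961, 0.278, -0.0], [0.278, -0.961, 0.0], [-0.0, -0.0, -1.0]]
ft_force: [0.4, -0.1, -1.4]
finger_gap: 0.0184
time: 11.72
ee_pos: [0.4488, 0.0981, 0.2482]
tcp_rot: [[0.962, 0.275, -0.0], [0.275, -0.962, -0.0], [-0.0, 0.0, -1.0]]
ft_force: [1.2, 0.3, -1.1]
finger_gap: 0.0187
wrist probe_tip [(0.97, 281.4, 213.8), (0.77, 470.5, 225.3), (0.62, 517.1, 120.4)]
wrist probe_band [(0.97, 505.1, 248.8), (0.89, 544.2, 123.3), (0.58, 284.6, 234.6)]
wrist hole_mouth [(0.6, 282.8, 189.4)]
scene probe_tip [(0.95, 222.9, 203.3), (0.69, 345.2, 235.3), (0.61, 292.1, 214.5)]
scene probe_band [(0.92, 219.5, 174.2), (0.7, 287.5, 200.2)]
scene hole_mouth [(0.83, 226.2, 243.7)]
side probe_tip [(0.78, 248.4, 301.0), (0.72, 324.2, 288.5), (0.65, 233.4, 155.2)]
side probe_band [(0.85, 229.3, 137.9), (0.76, 245.3, 275.9), (0.69, 322.5, 273.2), (0.55, 234.7, 154.7)]
side hole_mouth [(0.85, 235.5, 177.2)]
[0.44886959 0.09850217 0.24825855] [[ 9.61403833e-01  2.75141169e-01 -8.08326584e-05]
 [ 2.75141169e-01 -9.61403837e-01 -1.77018449e-05]
 [-8.25833342e-05 -5.22177059e-06 -9.99999997e-01]]
```

View pics/over_wrist.png

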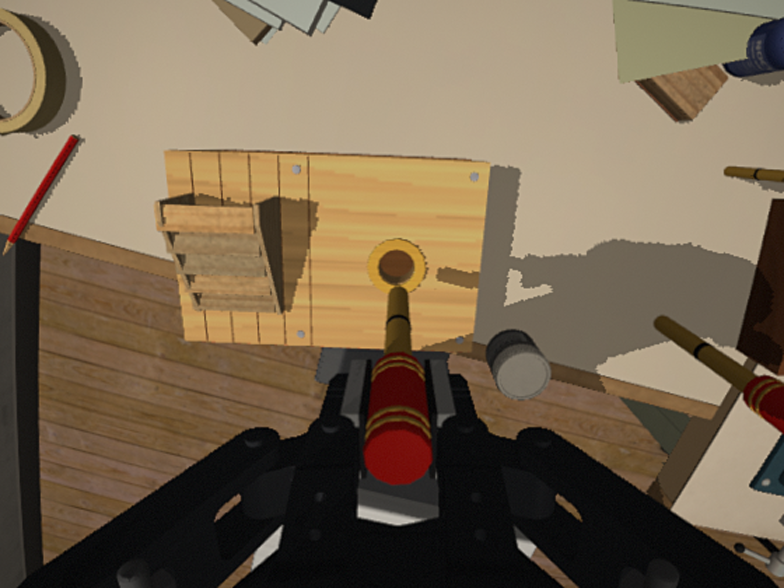

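View pics/over_scene.png

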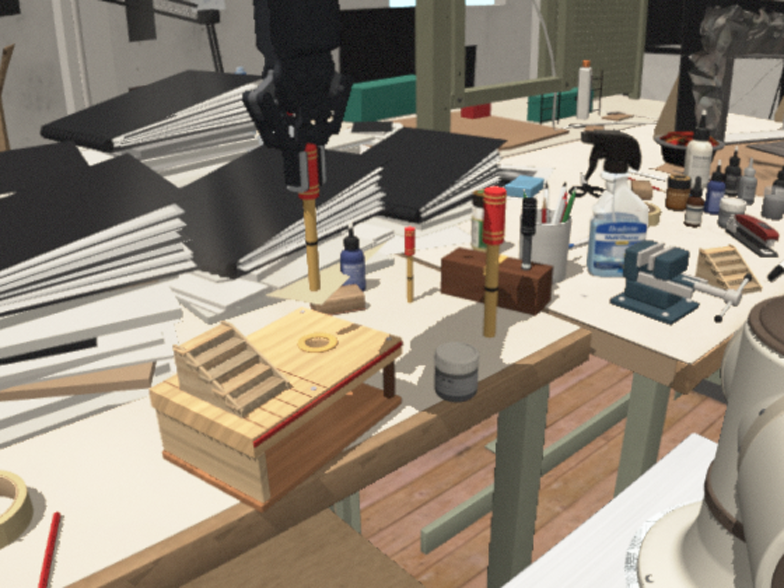

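View pics/over_side.png

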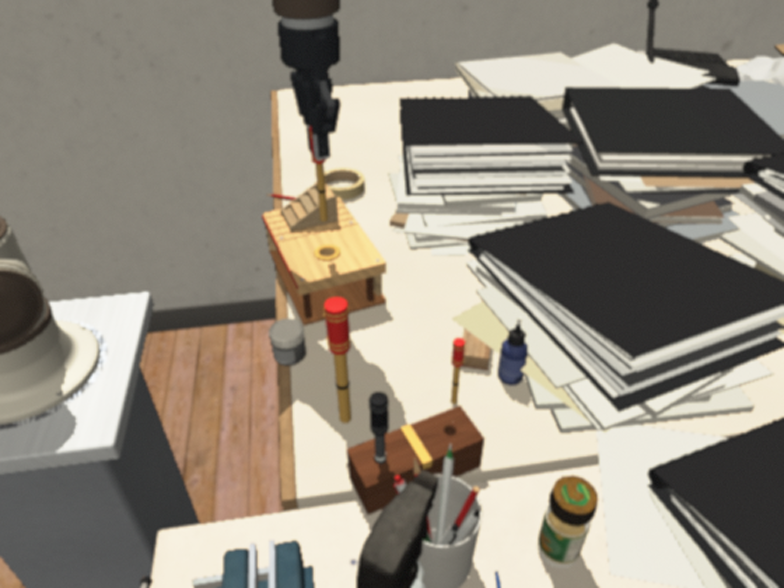

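The rod hangs over the hole: tip at (397,290) and hole at (397,265) in the wrist picture, with oblique views from the other two cameras. Next I fit the rod's axis and the rim centre in every camera, so calibration offsets cancel.

```bash
cat > fit.py <<'E'
from h import *
from scipy.optimize import least_squares
def rodmid(c,st,x,y,z0,z1):
    """midline pixels of shaft between world z0..z1 using depth mask"""
    P=cloud(c,st); m=(np.hypot(P[...,0]-x,P[...,1]-y)<.014)&(P[...,2]>z0)&(P[...,2]<z1)
    out=[]
    a,b=proj(c,[[x,y,z0],[x,y,z1]],st); 
    for v in np.unique(np.nonzero(m)[0]):
        u=np.nonzero(m[v])[0]
        if len(u)<4: continue
        out.append((u.mean(),v,len(u)))
    o=np.array(out); w=np.median(o[:,2]); return o[np.abs(o[:,2]-w)<=2][2:-2]
def fitaxis(obs,z0=.2,tilt0=None):
    def res(p):
        r=[]
        for c,st,o in obs:
            q=proj(c,[[p[0]+p[2]*(z-z0),p[1]+p[3]*(z-z0),z] for z in (z0-.05,z0+.03)],st)
            d=q[1]-q[0]; n=np.array([-d[1],d[0]])/np.hypot(*d)
            r+=list((o[:,:2]-q[0])@n/np.sqrt(len(o)))
        return np.array(r)
    s=least_squares(res,[.4488,.0985,0,0]); 
    i=0;rr=[]
    for c,st,o in obs: rr.append(np.sqrt((res(s.x)[i:i+len(o)]**2).sum())); i+=len(o)
    return s.x,np.round(rr,2)
def rim(c,st,x=.4475,y=.099,S=165):
    """fit rim circle (r 21mm outer and 13mm inner at z .085)"""
    hsv=cv2.cvtColor(c["image"],cv2.COLOR_RGB2HSV)
    return hsv
E
python3 - <<'E'
from fit import *
obs=[]
for n in("wrist","scene","side"):
    c,st=shot(n)
    o=rodmid(c,st,.4488,.0985,.150,.228); print(n,len(o),o[0],o[-1]); obs.append((c,st,o))
print(st["ee_pos"])
for k in (obs,obs[:2],[obs[0],obs[2]],obs[1:]): print(fitaxis(k))
# rim crops
ims=[]
for c,st,o in obs:
    p=proj(c,[.4475,.0990,.085],st)[0]; x0,y0=(p-22).astype(int)
    cr=cv2.resize(c["image"][y0:y0+44,x0:x0+44],(264,264),interpolation=2)
    for r in(.013,.021):
        a=np.linspace(0,6.28,50); q=proj(c,np.c_[.4475+r*np.cos(a),.0990+r*np.sin(a),0*a+.085],st)
        for t in q: cv2.circle(cr,tuple(int(s) for s in (t-[x0,y0]+.5)*6),1,(0,0,255),-1)
    ims.append(cr)
save("pics/rims.png",np.hstack(ims),1)
E
```

```text
wrist 29 [284. 214.  15.] [283.5 242.   18. ]
scene 49 [220.5 152.    8. ] [224. 200.   9.]
side 30 [228.5 124.    6. ] [230.5 153.    6. ]
[0.44882391 0.09873116 0.24830714]
(array([ 0.44602152,  0.09874949,  0.00263626, -0.00164461]), array([0.32, 0.59, 0.71]))
(array([0.44482428, 0.09869534, 0.0031542 , 0.00312687]), array([0.15, 0.19]))
(array([0.44746602, 0.09942551, 0.00656502, 0.0040693 ]), array([0.15, 0.23]))
(array([0.44738402, 0.09696521, 0.00646117, 0.00094484]), array([0.19, 0.23]))
```

View pics/rims.png

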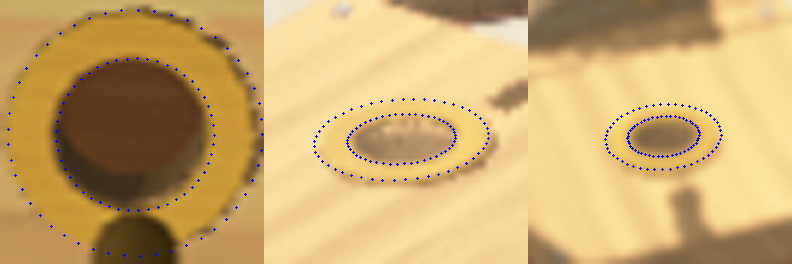

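```bash
cat >> fit.py <<'E'
from scipy.optimize import minimize
def rimfit(c,st,x0=.4475,y0=.099,zr=.085,blk=None):
    im=cv2.cvtColor(c["image"],cv2.COLOR_RGB2HSV).astype(np.float32); V=cv2.GaussianBlur(im[...,2],(0,0),.7); S=cv2.GaussianBlur(im[...,1],(0,0),.7)
    a=np.linspace(0,2*np.pi,90,endpoint=False)
    def samp(I,x,y,r):
        q=proj(c,np.c_[x+r*np.cos(a),y+r*np.sin(a),0*a+zr],st).astype(np.float32)
        if blk is not None:
            ok=np.array([not blk(t) for t in q])
        else: ok=np.ones(len(q),bool)
        return cv2.remap(I,q[:,0].reshape(1,-1),q[:,1].reshape(1,-1),cv2.INTER_LINEAR)[0],ok
    def cost(p):
        s=0
        for I,r1,r2,w in((V,.0115,.0145,-1),(S,.0225,.0195,-.7)):
            u,o1=samp(I,p[0],p[1],r1); v,o2=samp(I,p[0],p[1],r2); o=o1&o2
            s+=w*np.clip(v-u,-60,60)[o].mean()
        return s
    g=[(cost((x0+i*.0005,y0+j*.0005)),i,j) for i in range(-8,9) for j in range(-8,9)]
    b=min(g); r=minimize(cost,[x0+b[1]*.0005,y0+b[2]*.0005],method="Nelder-Mead",options=dict(initial_simplex=[[x0+b[1]*.0005,y0+b[2]*.0005],[x0+b[1]*.0005+.0004,y0+b[2]*.0005],[x0+b[1]*.0005,y0+b[2]*.0005+.0004]],xatol=1e-5))
    return r.x,r.fun
def shifted(obs,rims,H):
    out=[]
    for (c,st,o),h in zip(obs,rims):
        d=proj(c,[h[0],h[1],.085],st)[0]-proj(c,[H[0],H[1],.085],st)[0]
        o=o.copy(); o[:,:2]-=d; out.append((c,st,o))
    return out
E
python3 - <<'E'
from fit import *
obs=[];rims=[];ims=[]
for n in("wrist","scene","side"):
    c,st=shot(n)
    o=rodmid(c,st,.4488,.0985,.150,.228); obs.append((c,st,o))
    tip=proj(c,[.4475,.0985,.14],st)[0]
    blk=(lambda t:abs(t[0]-283.5)<12 and t[1]>203) if n=="wrist" else None
    h,f=rimfit(c,st,blk=blk); print(n,h,f); rims.append(h)
    p=proj(c,[h[0],h[1],.085],st)[0]; x0,y0=(p-22).astype(int)
    cr=cv2.resize(c["image"][y0:y0+44,x0:x0+44],(264,264),interpolation=2)
    for r in(.013,.021):
        a=np.linspace(0,6.28,50); q=proj(c,np.c_[h[0]+r*np.cos(a),h[1]+r*np.sin(a),0*a+.085],st)
        for t in q: cv2.circle(cr,tuple(int(s) for s in (t-[x0,y0]+.5)*6),1,(0,0,255),-1)
    ims.append(cr)
save("pics/rims2.png",np.hstack(ims),1)
print(st["ee_pos"])
H=rims[0]; ob=shifted(obs,rims,H)
for k in (ob,ob[:2],[ob[0],ob[2]],ob[1:]):
    p,r=fitaxis(k); lo=p[:2]+p[2:]*(.085-.2); print(p.round(4),r,"axis@.2 - hole mm",((p[:2]-H)*1000).round(2),"extrap@.085",((lo-H)*1000).round(2))
E
```

```text
wrist [0.44734805 0.0996672 ] -90.80230712890625
scene [0.44682722 0.09824977] -39.7625732421875
side [0.44777706 0.09822923] -40.05762481689453
[0.44879939 0.09873701 0.24830999]
[0.4467 0.0993 0.0039 0.0021] [0.15 0.22 0.31] axis@.2 - hole mm [-0.6 -0.4] extrap@.085 [-1.06 -0.64]
[0.4466 0.0993 0.0054 0.0027] [0.15 0.2 ] axis@.2 - hole mm [-0.8  -0.41] extrap@.085 [-1.42 -0.73]
[0.447  0.0994 0.001  0.0015] [0.15 0.28] axis@.2 - hole mm [-0.39 -0.3 ] extrap@.085 [-0.51 -0.47]
[0.4469 0.099  0.0011 0.0057] [0.2  0.28] axis@.2 - hole mm [-0.4  -0.68] extrap@.085 [-0.53 -1.33]
```

View pics/rims2.png

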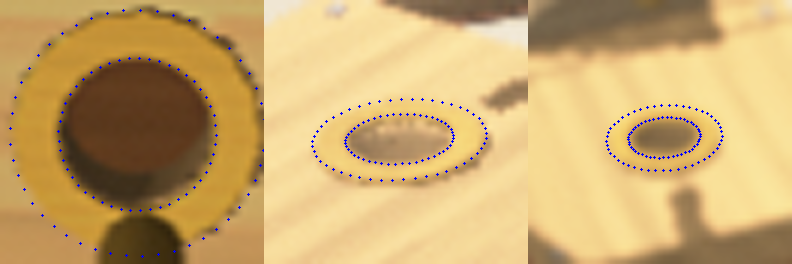

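```bash
python3 -m inch '[[[0.0012,-0.0006,0.01,0],[0,0,0.015,0],[0,0,0.01,0],[0,0,0.003,0],[0,0,0,0]]]'
python3 -m inch '[[[0,0,0,0],[0,0,0,0]]]'
cat > chk.py <<'E'
from fit import *
import sys
tag=sys.argv[1]; dz=float(sys.argv[2]) # dz: tip z = tcpz-dz
st0=ctrl.read_state(); tz=st0["ee_pos"][2]-dz
rx,ry=.4477,.0995; H=np.array([.4473,.0998]); RO={"wrist":[.4473,.1000],"scene":[.4470,.0979],"side":[.4478,.0982]}
obs=[];ims=[]
for n in("wrist","scene","side"):
    c,st=shot(n)
    o=rodmid(c,st,rx,ry,max(tz+.008,.095),tz+.085); obs.append((c,st,o))
    q0=proj(c,[rx,ry,tz+.03],st)[0]; x0,y0=(q0-[33,40]).astype(int); x0=max(x0,0);y0=max(y0,0)
    ims.append(cv2.resize(c["image"][y0:y0+80,x0:x0+66],(264,320),interpolation=2))
    for l in("probe_tip","probe_band"): print(n,l,[(round(r["p"],2),round(r["at"][1]*560,1),round(r["at"][0]*420,1)) for r in ctrl.tip_of(n,l)][:2], proj(c,[rx,ry,tz+(.05 if "band" in l else 0)],st).round(1)[0])
    # band rows: dark pixels along midline
    g=cv2.cvtColor(c["image"],cv2.COLOR_RGB2HSV)[...,2]
    zs=np.arange(tz+.03,tz+.07,.0005); q=proj(c,np.c_[0*zs+rx,0*zs+ry,zs],st)
    # use fitted midline offset: nearest o mean
    off=np.interp(q[:,1],o[:,1],o[:,0]); v=cv2.remap(g,off.astype(np.float32).reshape(1,-1),q[:,1].astype(np.float32).reshape(1,-1),1)[0].astype(float)
    w=np.clip(np.median(v)-v-15,0,None); print(n,"band z (axis proj)",(w*zs).sum()/max(w.sum(),1e-9),"V",np.median(v),v.min())
save(f"pics/{tag}.png",np.hstack(ims),1)
ob=shifted(obs,[RO[n] for n in("wrist","scene","side")],H)
print(st["ee_pos"],st["time"])
for k in (ob,ob[:2],[ob[0],ob[2]],ob[1:]):
    p,r=fitaxis(k); t=p[:2]+p[2:]*(tz-.2); b=p[:2]+p[2:]*(tz+.05-.2); print(p.round(4),r,"tip-hole mm",((t-H)*1000).round(2),"band",((b-H)*1000).round(2))
E
python3 chk.py low1 0.1045
```

```text
time: 13.25
ee_pos: [0.4499, 0.0996, 0.2102]
tcp_rot: [[0.961, 0.276, -0.0], [0.276, -0.961, -0.0], [-0.0, 0.0, -1.0]]
ft_force: [-0.9, -0.1, -0.1]
finger_gap: 0.0187
time: 13.5
ee_pos: [0.45, 0.0997, 0.2107]
tcp_rot: [[0.961, 0.276, 0.001], [0.276, -0.961, 0.0], [0.001, -0.0, -1.0]]
ft_force: [-0.4, 0.0, -0.7]
finger_gap: 0.0186
wrist probe_tip [(0.94, 282.4, 213.6), (0.87, 489.6, 241.0)] [284.4 211.3]
wrist probe_band [(0.97, 285.8, 234.7), (0.87, 525.2, 269.3)] [284.5 235.2]
wrist band z (axis proj) 0.13828363146018724 V 69.0 11.0
scene probe_tip [(0.76, 346.6, 238.0), (0.68, 293.9, 215.8)] [224.2 230.6]
scene probe_band [(0.96, 223.4, 199.5), (0.7, 290.9, 200.3)] [222.  198.3]
scene band z (axis proj) 0.15425462390581235 V 165.0 49.0
side probe_tip [(0.7, 236.2, 171.8)] [232.4 171. ]
side probe_band [(0.94, 245.8, 274.4), (0.66, 324.0, 274.4)] [230.6 150.9]
side band z (axis proj) 0.15236700572112907 V 129.0 80.0
[0.44982111 0.09961247 0.21039693] 13.8
[0.4481 0.1002 0.0041 0.0026] [0.15 0.19 0.22] tip-hole mm [0.4  0.18] band [0.61 0.31]
[0.4481 0.1002 0.0041 0.0024] [0.15 0.19] tip-hole mm [0.46 0.2 ] band [0.66 0.32]
[0.448  0.1002 0.0043 0.0025] [0.15 0.22] tip-hole mm [0.33 0.16] band [0.54 0.28]
[0.448  0.1003 0.0042 0.0023] [0.19 0.22] tip-hole mm [0.33 0.28] band [0.55 0.4 ]
```

View pics/low1.png

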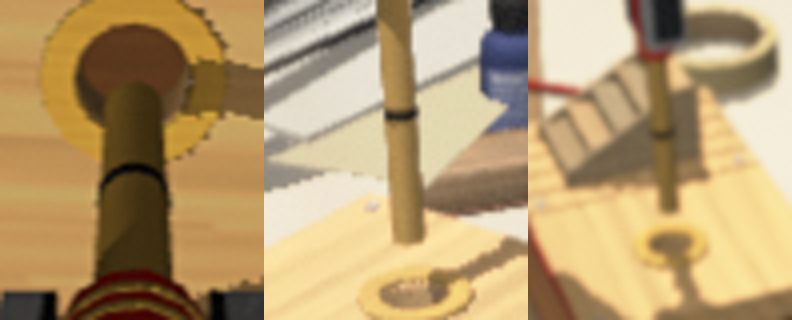

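All the fits agree: the rod is within 0.6 mm of the bore axis, with the band at about 0.156. I lower it in stages.

```bash
python3 -m inch '[[[-0.0004,0,0.006,0],[0,0,0.01,0],[0,0,0.01,0],[0,0,0.01,0],[0,0,0.004,0]]]'
python3 -m inch '[[[0,0,0,0],[0,0,0,0]]]'
python3 chk.py low2 0.1045
```

```text
time: 14.58
ee_pos: [0.449, 0.0993, 0.1693]
tcp_rot: [[0.961, 0.276, -0.002], [0.276, -0.961, -0.001], [-0.002, 0.0, -1.0]]
ft_force: [-0.6, -0.2, -0.0]
finger_gap: 0.019
time: 14.82
ee_pos: [0.4497, 0.0996, 0.1706]
tcp_rot: [[0.961, 0.276, 0.001], [0.276, -0.961, 0.0], [0.001, -0.0, -1.0]]
ft_force: [1.1, -0.1, 0.1]
finger_gap: 0.0188
wrist probe_tip [(0.79, 507.1, 257.3), (0.68, 284.4, 212.7)] [284.4 210.9]
wrist probe_band [(0.62, 286.0, 235.6), (0.62, 554.3, 288.6)] [284.5 234.8]
wrist band z (axis proj) 0.09904780773511741 V 64.0 11.0
scene probe_tip [(0.75, 346.4, 237.1), (0.59, 225.8, 253.4)] [225.9 255.1]
scene probe_band [(0.8, 220.2, 226.2), (0.79, 290.4, 197.3)] [223.7 224.3]
scene band z (axis proj) 0.11372768789002635 V 164.0 56.0
side probe_tip [(0.79, 246.3, 300.5), (0.78, 324.6, 287.0)] [233.8 186.1]
side probe_band [(0.85, 247.1, 273.0), (0.66, 324.3, 274.2)] [232.1 167.1]
side band z (axis proj) 0.1121550611564061 V 129.0 80.0
[0.44948456 0.09954171 0.17050233] 15.125
[0.448  0.1003 0.0052 0.0035] [0.16 0.16 0.16] tip-hole mm [-0.01  0.04] band [0.25 0.21]
[0.4483 0.1003 0.0078 0.0029] [0.16 0.15] tip-hole mm [-0.08  0.07] band [0.31 0.22]
[0.4477 0.1001 0.0025 0.0014] [0.16 0.16] tip-hole mm [0.05 0.11] band [0.17 0.18]
[0.4477 0.1006 0.0026 0.0064] [0.15 0.16] tip-hole mm [ 0.04 -0.01] band [0.18 0.31]
```

View pics/low2.png

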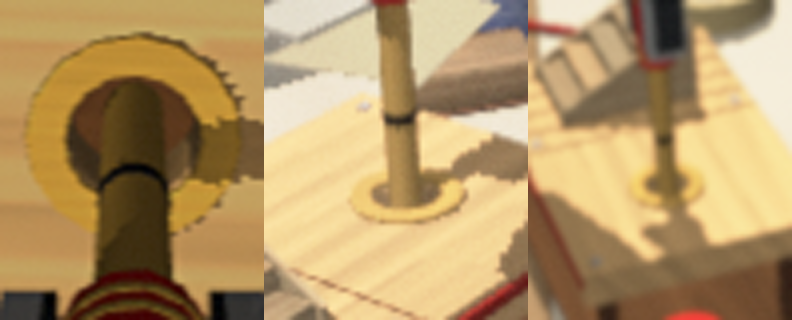

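The rod is inside the mouth and centred in all three views, so I do the remaining 31 mm.

```bash
python3 -m inch '[[[0,0,0.006,0],[0,0,0.008,0],[0,0,0.008,0],[0,0,0.006,0],[0,0,0.003,0]]]'
python3 -m inch '[[[0,0,0,0],[0,0,0,0],[0,0,0,0]]]'
python3 chk.py low3 0.1045
python3 - <<'E'
from h import *
for n in("scene",):
    c,st=shot(n); save(f"pics/fin_{n}.png",c["image"])
E
```

```text
time: 15.9
ee_pos: [0.4492, 0.0994, 0.1387]
tcp_rot: [[0.961, 0.276, -0.001], [0.276, -0.961, -0.0], [-0.001, 0.0, -1.0]]
ft_force: [0.3, -0.3, -1.2]
finger_gap: 0.0188
time: 16.27
ee_pos: [0.4496, 0.0996, 0.1396]
tcp_rot: [[0.961, 0.276, 0.001], [0.276, -0.961, 0.0], [0.001, -0.0, -1.0]]
ft_force: [-0.5, 0.5, -0.8]
finger_gap: 0.0182
wrist probe_tip [(0.91, 531.8, 270.1), (0.68, 545.5, 35.5)] [284.4 210.7]
wrist probe_band [(0.85, 287.8, 233.3), (0.75, 285.4, 209.3)] [284.5 234.5]
wrist band z (axis proj) 0.06841463692475279 V 67.0 10.0
scene probe_tip [(0.76, 291.8, 216.5), (0.57, 346.8, 237.3)] [227.2 273.4]
scene probe_band [(0.82, 350.6, 205.5), (0.79, 223.4, 243.7)] [225.1 243.7]
scene band z (axis proj) 0.08256289177982228 V 168.0 67.0
side probe_tip [(0.84, 247.5, 299.3), (0.83, 323.6, 286.8)] [234.8 197.3]
side probe_band [(0.66, 232.7, 176.3), (0.65, 244.5, 273.8)] [233.2 179.1]
side band z (axis proj) 0.08100197405830328 V 129.0 85.0
[0.44942055 0.09949283 0.1393739 ] 16.575
[0.4497 0.1008 0.0243 0.0095] [0.15 0.18 0.14] tip-hole mm [-1.64 -0.54] band [-0.43 -0.06]
[0.4501 0.101  0.0286 0.0109] [0.15 0.18] tip-hole mm [-1.97 -0.64] band [-0.54 -0.09]
[0.4489 0.1006 0.0155 0.0073] [0.15 0.14] tip-hole mm [-1.   -0.37] band [-0.23 -0.01]
[0.4489 0.1017 0.016  0.0191] [0.18 0.14] tip-hole mm [-1.04 -1.24] band [-0.24 -0.29]
```

View pics/low3.png

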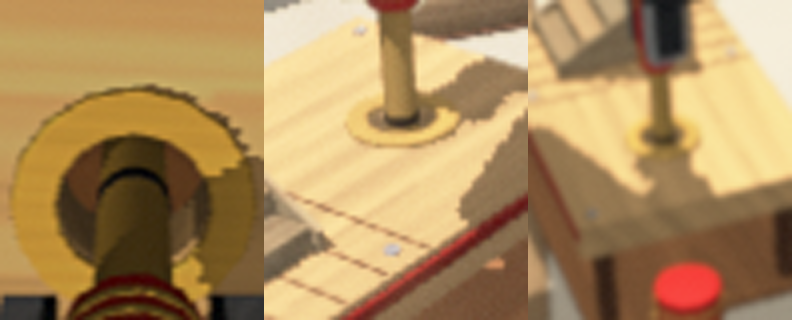

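View pics/fin_scene.png

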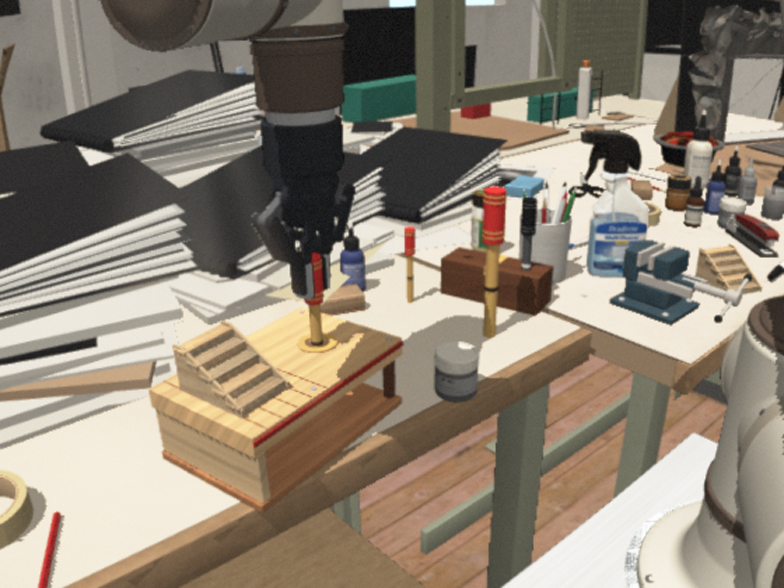

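```bash
python3 - <<'E'
from bench import ctrl
s=ctrl.read_state(); print(s["ee_pos"],abs(s["joint_velocities"]).max(),s["ft_force"],s["finger_gap"])
print(ctrl.hand_in())
E
```

```text
[0.44942572 0.09949228 0.13931685] 0.0017587538727222899 [-0.3915925  -0.89530335 -0.13366777] 0.01855541732263394
the job is handed in; nothing more can be done
None
```

I took the middle-sized red-handled rod out of the stand and lowered it upright through the brass-rimmed hole. I handed in at about 16.6 s with the gripper still holding it; hand-in gives no verdict, so what follows is my own checks.

- **Centring:** with the rod about 31 mm above its final depth, fits from all three cameras put tip and band within about 0.4 mm of the bore axis. The last fit, at final depth, puts the band within 0.6 mm.
- **Band height:** about 85 mm, level with the rim. The raw camera readings were 82.6 mm (scene) and 81.0 mm (side), which I raised by an estimated 2.5–5 mm because both cameras see the near surface of the rod from above. The wrist camera's band reading gave 68 mm. It read about 18 mm low at every depth, so I did not use it.
- **Contact:** wrist force stayed near zero and the arm was at rest. The finger gap held at about 18.6 mm, so the rod was still gripped.
- **Other things:** in the final scene picture the spare, the jar and the other rods stand where they were. The sanding block also looks unmoved, though the arm partly hid it.

One check disagreed. The last fit showed the tip 1.0–2.1 mm off the axis and a tilt of up to 0.03 rad, against about 0.01 rad or less before. Only a short piece of shaft was still visible, so I put that down to a weaker fit. Either way it is inside the limits of 4.5 mm and 0.1 rad.

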